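Unhook the slide basket from the drain stand

ROBOT

A 6-joint arm with a two-finger parallel gripper is mounted at the origin on a cart in front of the work surface, level with it; the furniture and walls round the work are solid. World frame = base frame: x ahead of the robot, y to its left, z up, the work surface at z = 0. Lengths are in m, angles in degrees, forces in N, time in s.
With the tool pointing down it reaches from about 0.25 to 0.725 m from the base axis. Payload 9.7 kg.
Tool frame: the origin (TCP) lies midway between the tips of the shut fingers; the grasp point (between the pads) lies 19 mm behind it (grip_point_offset is the distance from the TCP to the grasp point, in m); y points along the fingers, z is the direction in which the jaws open and shut, and the axes are right-handed (so a half turn about y gives the same grasp; the last joint's range is limited). The gripper opens to 85 mm and grips with 20 to 120 N. Pads are 22 mm wide; open, the fingers measure 114 mm over their backs; the gripper's body (76 mm by 85 mm) begins 54 mm behind the grasp point. The pads swing forward as they close: fully open they stand 13 mm farther back than shut.
Start: joints at [-76.948, 4.979, 10.078, 95.1, 0, 90], TCP at [0.124, -0.536, 0.231] pointing down, gripper open.
Joint ranges: [-179.16, 179.16], [-48.56, 103.87], [-65.8, 70.77], [-126.05, 130.52], [-82.76, 87.17], [-180, 180]. Speed limits (degrees/s): [127.2, 127.2, 147.25, 180, 180, 180].

INTERFACE

Orientations are given as [roll, pitch, yaw] about the fixed x, y, z axes, in that order (R = Rz(yaw) Ry(pitch) Rx(roll)).
In Python, from workcell import get_obs, camera, job_done, grip_point_offset gives the robot as it stands.
- The arm moves only by the tool move_arm, never from a script. Its argument "deltas" is a list that holds one entry, the list of rows, each a list of 4 numbers: the shift along the tool's x, y, z in m, then the turn about the tool's y in degrees. A call has 1 to 5 rows; each row is the pose to reach, as a shift and turn from the pose commanded when the call began, along the tool's axes at that moment; what a row does not reach only later rows make up. A row lasts 1/10 s, in which the tool goes at most 50 mm and 8.59 degrees, less where a joint would pass 70% of its speed; a pose out of reach is approached as far as the arm can. A call with a gripper value outside its range is refused whole. "claw" is the finger opening in m, from 0 to 0.0854, set as the call begins (left out, the last holds). The fingers move at their own pace and stop on an object; "newtons" is the grip in N (left out, the last holds). Time passes only in rows, so rows that repeat a pose let the fingers close. It gives the time, the measured TCP pose, the force and the opening at its end, in the units of the state.
- get_obs(): the state, without advancing time (a new reading comes with each control period).
- camera(name): name is "scene" or "top" or "wrist"; returns a dict with "color" (384x512x3 uint8, blue, green, red), "range_z" (384x512 float32, m along the optical axis (not along the pixel's ray), 0 where there is no reading), "fx", "fy", "cx", "cy" (pixels), "T" (4x4, takes a point from camera to world coordinates). Camera axes: x right, y down, z forward; pixel columns grow to the right and rows downward; lengths in m; the calibration is good to about 2 mm. A picture is of the moment at which its call begins.
- job_done(): hands the job in, once; it reports no verdict.
The state is a dict: "time": time; "q": joint angles; "qd": joint speeds; "joint_efforts": joint torques, N m; "ee_pos": TCP position; "tcp_rot": TCP orientation; "wrist_force": force on the tool from outside, world axes, zero at the start; "torque": the same for the moment, N m; "opening": finger opening in m.
Only numpy, scipy, OpenCV 4.12 (cv2) and the standard library are available. Lean on these libraries where they do the work, as an engineer would, in place of code of your own. Each camera call takes 0.05 s, during which the arm holds its last target. There are 200 camera calls.

TASK

Take the steel slide basket off the deep hook of the drain stand and stand it upright, flat on the floor of the white dish. The hook's lip is set at a different height every time and a sprung red keeper closes its mouth: lift the basket gently straight up until you feel its bar meet the keeper, push the keeper up just far enough for the bar to clear the lip, then draw the basket out towards the front, without forcing it against the hook, the lip or the keeper's stop. Lower it gently all the way down before you let go, and leave the other things on the bench where they are.

Things in the scene. Friction and masses are not known exactly. Their poses are not given: they have to be found in the camera images.
- basket: loose steel slide basket, box 70 (x) x 76 (y) x 45 mm under a wire bail with a blue grip plate; 0.18 to 0.35 kg. Origin: centre of its underside, z up; +x is its back, where the hanging bar is. While it hangs its underside is 60 mm above the bench, its axes are parallel to the stand's and the foot of its back leans on the stand's rubber rest, which ends 68 mm above the bench
- basket_grip (a point): middle of the blue grip plate, 175 mm above the basket's underside on its centre line. The plate is 8 mm thick along basket x, 30 mm wide along y, and reaches from 158 to 190 mm above the underside. Grip it across the 8 mm (fingers closing along basket x), firmly: 80 to 100 N is fine
- basket_bar (a point): middle of the hanging bar, on its axis: a 6 mm round rod along basket y, 62 mm long, 48 mm behind and 85 mm above the basket's origin, joined to the box at both ends by arms that straddle the 24 mm wide hook. As it hangs it lies on two rest pegs of the stand, behind the hook's lip
- stand: drain stand, fixed in a run: grey base 135 x 120 x 10 mm, aluminium upright 64 mm wide, 215 mm high. Origin: on the bench below the middle of the upright's front face; z up, y along the bar. Its front, to which the basket is drawn out, looks along -x. Its parts are under 235 mm high even with the keeper up. Once the basket is off its pegs, over 20 N between it and the stand is forcing it
- stand_hook (a point): point of the stand between the rest pegs, 12 mm in front of the upright, 145 mm above the bench, where the bar lies at the start, 6 mm free behind it. The J-shaped steel hook's upturned lip is a 4 mm plate, 15.5 to 19.5 mm in front of the upright. Its top edge is 20 to 60 mm above this point: different every time, not reported, so found by feel
- stand_mouth (a point): point of the stand 35 mm in front of the upright and 200 mm above the bench; a bar drawn out this far is free. The red keeper (reaches 26 mm out from the upright) rests on the lip's top edge. It yields 11 mm upward: 2.5 N at first touch, 5.3 N at its hard stop. From first touch, 6 mm of lift brings the bar's underside level with the lip's top, 7 to 10 mm is right to draw out
- dish: white square plastic dish, fixed in a run, 104 x 104 mm outside, 22 mm high, walls and floor 4 mm (inside 96 x 96 mm). Origin: centre of its underside; z up; sides along x and y. The basket fits square to it in any quarter turn; the bar passes freely above the rim
- flask_clear: clear conical flask, 72 mm wide, 125 mm tall, bystander; origin at the centre of its underside
- tube_50_a: standing 50 ml tube with red cap, 33 mm wide, 111 mm tall, bystander; origin at the centre of its underside
- bottle_dye: small white-capped bottle, 32 mm wide, 62 mm tall, bystander; origin at the centre of its underside
- beaker: clear beaker, 86 mm wide, 90 mm tall, bystander; origin at the centre of its underside

How it is judged (in metres and radians):
On the way, in this order (a step that is already met when the one before it is completed fails the run):
1. the basket is off the hook: its bar is more than 35 mm in front of the upright and the basket is clear of the stand, upright in the air (x of basket_bar in the frame of stand below -0.035 m and contact force between basket and stand below 0.1 N and height (world z) of basket above 0.04 m and angle between basket's own z axis and vertical below 0.35 rad), for 0.1 s.
2. the basket is lowered to the dish's floor while still held, not dropped: within 20 mm of the dish's centre along each side and less than 8 mm above its underside, in the fingers (x of basket in the frame of dish between -0.02 and 0.02 m and y of basket in the frame of dish between -0.02 and 0.02 m and z of basket in the frame of dish below 0.008 m and contact force between basket and the fingers above 1 N), for 0.1 s.
At the end, for the whole second after the job is handed in: The basket stands released and at rest on the dish's floor: its origin within 20 mm of the dish's centre along each side and less than 8 mm above the dish's underside (the floor is at 4 mm), tilted less than 0.06 rad (x of basket in the frame of dish between -0.02 and 0.02 m and y of basket in the frame of dish between -0.02 and 0.02 m and z of basket in the frame of dish below 0.008 m and angle between basket's own z axis and vertical below 0.06 rad and linear speed of basket below 0.02 m/s and contact force between basket and the fingers below 0.1 N); the robot touches nothing.
It fails at once if the basket is forced against the stand, its hook or its keeper: more than 20 N once its bar is 5 mm or more above its place on the pegs, or more than 40 N at any time ((contact force between basket and stand above 20 N and z of basket_bar in the frame of stand above 0.15 m) or contact force between basket and stand above 40 N).
It fails at once if the basket is put down hard on the dish (more than 60 N) (contact force between basket and dish above 60 N).
It fails at once if a bystander (flask, tube, small bottle or beaker) is moved more than 20 mm (distance of any of flask_clear, tube_50_a, bottle_dye, beaker from where it was at the start of the episode above 0.02 m).
It also fails if it takes over 69 s, if anything falls off the work surface, if the arm or the gripper's body presses on something with over 40 N, if the wrist force passes 120 N, or if a joint passes its speed limit or range.

## Working session

There is one attempt and no reset: what is moved stays moved. The work goes in short steps, Python scripts to look and compute and a tool call to move; the robot and the scene stay as the last step left them, time stands still between calls to the robot, and variables do not carry over. Pictures are saved under pics/ and viewed, about 8 in all and at most 12, crops included, and the job is handed in when it is done.

Besides the shell and the picture viewer there is one more tool, called after "Emit:" as a command line: name --argument value ..., lists and objects as JSON in quotes. move_arm: Moves the arm, as the interface text tells. Its arguments: {"type":"object","properties":{"deltas":{"type":"array"},"claw":{"type":"number"},"newtons":{"type":"number"}},"required":["deltas"]}

```bash
mkdir -p pics; ls; cat > h.py <<'E'
import numpy as np, cv2
from workcell import get_obs, camera, job_done, grip_point_offset
def snap(n,f):
    c=camera(n); cv2.imwrite(f'pics/{f}.png',c['color']); np.savez(f'{f}.npz',**c); return c
def pts(c):
    z=c['range_z']; v,u=np.indices(z.shape)
    P=np.stack([(u-c['cx'])/c['fx']*z,(v-c['cy'])/c['fy']*z,z,np.ones_like(z)],-1)
    W=(P@c['T'].T)[...,:3]; W[z==0]=np.nan; return W
E
python3 - <<'E'
from h import *
a=snap('scene','s0'); b=snap('top','t0')
print(get_obs(), grip_point_offset)
for c in(a,b): print(c['fx'],c['T'].round(3).tolist())
E
```

```text
pics
{'time': 0.1, 'q': array([-7.69477956e+01,  5.00883689e+00,  1.00396955e+01,  9.51008570e+01,
        3.60677907e-05,  8.99994049e+01]), 'qd': array([-0.07838451, -0.08909769,  0.14567805,  0.05240036,  0.00137359,
        0.04795549]), 'joint_efforts': array([ 9.66949447e-04, -5.21559083e+01,  4.65655553e+01,  1.61181483e-02,
        7.39836514e-05,  1.69887443e-06]), 'ee_pos': array([ 0.12416403, -0.53558586,  0.23065174]), 'tcp_rot': array([-9.00699984e+01,  3.67948045e-05, -1.66947201e+02]), 'wrist_force': array([ 0.73554145, -0.90073561, -0.41026893]), 'torque': array([-0.04429915, -0.02995769, -0.03661204]), 'opening': 0.08526465845123547} 0.0187
483.0848230633314 [[0.878, -0.184, 0.442, -0.055], [-0.478, -0.381, 0.791, -1.171], [0.023, -0.906, -0.422, 0.814], [0.0, 0.0, 0.0, 1.0]]
427.1254860894046 [[-0.019, -0.993, 0.113, 0.473], [-1.0, 0.018, -0.011, 0.082], [0.009, -0.114, -0.993, 1.618], [0.0, 0.0, 0.0, 1.0]]
```

View pics/s0.png

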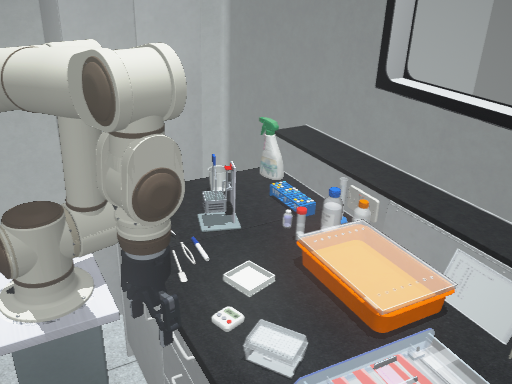

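View pics/t0.png

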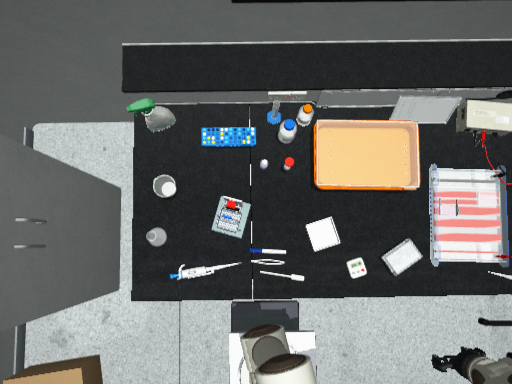

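```bash
python3 - <<'E'
from h import *
c=dict(np.load('t0.npz')); W=pts(c); im=c['color']
def rect(m,name):
    P=W[m][:,:2].astype(np.float32); r=cv2.minAreaRect(P); print(name,len(P),r,W[m].mean(0).round(3))
print('px', W[234,323],W[215,231],W[163,264])
m=np.zeros(im.shape[:2],bool); m[212:256,300:346]=1
d=m&(im.min(2)>150); rect(d,'dish')
m=np.zeros(im.shape[:2],bool); m[190:242,205:255]=1
z=W[...,2]
rect(m&(z>.004)&(im.max(2)>60),'stand all')
rect(m&(z>.004)&(z<.02)&(im.max(2)>60),'base')
h=im.astype(int)
red=m&(h[...,2]>h[...,1]+60); rect(red,'red')
blue=m&(h[...,0]>h[...,2]+50); rect(blue,'blue')
for n,(v,u) in dict(b=(163,264),r=(163,289)).items(): print(n,W[v,u])
cr=cv2.resize(im[185:245,200:260],None,fx=9,fy=9,interpolation=cv2.INTER_CUBIC)
s=dict(np.load('s0.npz')); sc=cv2.resize(s['color'][145:240,185:260],None,fx=540/95,fy=540/95,interpolation=cv2.INTER_CUBIC)
cv2.imwrite('pics/cr.png',np.hstack([cr[:, :360+0] if 0 else cv2.resize(cr,(370,370)),np.zeros((370,4,3),np.uint8),cv2.resize(sc,(int(370*75/95*1.2),370))]))
S=pts(s);h=s['color'].astype(int);m=np.zeros(h.shape[:2],bool);m[150:235,190:245]=1
bl=m&(h[...,0]>h[...,2]+50); print('scene blue',S[bl].round(3).tolist()[:40:3])
rd=m&(h[...,2]>h[...,1]+60); print('scene red',np.nanmean(S[rd],0), rd.sum(), np.argwhere(rd).mean(0))
print(np.argwhere(bl).mean(0),bl.sum())
E
```

```text
px [ 5.07549939e-01 -2.00718390e-01 -3.50109901e-04] [0.58134992 0.14357247 0.06322569] [0.77140851 0.01915481 0.0648681 ]
dish 772 ((0.5078893303871155, -0.195831298828125), (0.10580863803625107, 0.10395914316177368), 17.267311096191406) [nan nan nan]
stand all 1095 ((0.5777684450149536, 0.13466162979602814), (0.14538568258285522, 0.14072659611701965), 73.07145690917969) [0.575 0.145 0.074]
base 456 ((0.5777684450149536, 0.13466162979602814), (0.14538568258285522, 0.14072659611701965), 73.07145690917969) [0.569 0.143 0.01 ]
red 71 ((0.6112856268882751, 0.14197146892547607), (0.03806407377123833, 0.021757815033197403), 71.69839477539062) [0.61  0.139 0.19 ]
blue 32 ((0.5657320618629456, 0.15367425978183746), (0.03453686088323593, 0.007965147495269775), 74.75863647460938) [0.565 0.152 0.229]
b [0.77140851 0.01915481 0.0648681 ]
r [ 0.76105151 -0.06869592  0.11083705]
scene blue [[0.563, 0.162, 0.248], [0.564, 0.163, 0.244], [0.556, 0.138, 0.251], [0.555, 0.138, 0.248], [0.556, 0.14, 0.243], [0.556, 0.138, 0.241], [0.556, 0.138, 0.237], [0.556, 0.139, 0.233], [0.555, 0.137, 0.231], [0.555, 0.137, 0.227], [0.558, 0.143, 0.221], [0.557, 0.134, 0.221]]
scene red [0.61131111 0.14064846 0.20219185] 33 [166.93939394 228.12121212]
[159.17647059 213.82352941] 34
```

View pics/cr.png

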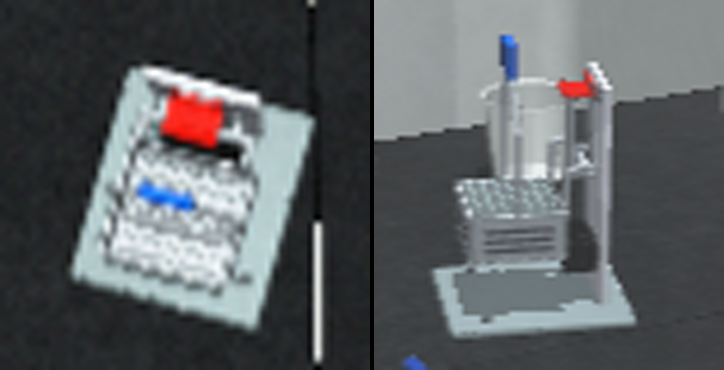

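Emit:
move_arm --deltas '[[[-0.583,-0.09,-0.572,-60.5],[-0.583,-0.09,-0.572,-60.5],[-0.583,-0.09,-0.572,-60.5],[-0.583,-0.09,-0.572,-60.5],[-0.583,-0.09,-0.572,-60.5]]]'

```text
time: 0.6
ee_pos: [0.2581, -0.3244, 0.2586]
tcp_rot: [-90.0, 0.0, -123.7]
wrist_force: [0.0, -0.9, 0.4]
opening: 0.0855
```

```bash
cat >> h.py <<'E'
from scipy.spatial.transform import Rotation as R
def plan(p,yaw):
    "tool-frame deltas from the measured pose to TCP p with tool z along world angle yaw"
    o=get_obs(); r=R.from_euler('xyz',o['tcp_rot'],degrees=True).as_matrix()
    zy=np.degrees(np.arctan2(r[1,2],r[0,2])); d=(yaw-zy+90)%180-90
    print('t',o['time'],'pos',o['ee_pos'].round(4),'rot',o['tcp_rot'].round(2),'q',o['q'].round(1),'F',o['wrist_force'].round(2),'op',round(o['opening'],4))
    print('delta',(r.T@(np.array(p)-o['ee_pos'])).round(4),'turn',round(-d,2))
E
python3 -c "
from h import *
plan([.563,.153,.32],-16.5)"
```

```text
t 0.6 pos [ 0.2581 -0.3244  0.2586] rot [-9.0010e+01  1.0000e-02 -1.2366e+02] q [-51.5 -12.6  -3.5  99.1   0.   72.2] F [ 0.01 -0.86  0.43] op 0.0855
delta [-0.5664 -0.0613 -0.0109] turn -17.16
```

Emit:
move_arm --deltas '[[[-0.566,-0.061,-0.011,-17.2],[-0.566,-0.061,-0.011,-17.2],[-0.566,-0.061,-0.011,-17.2],[-0.566,-0.061,-0.011,-17.2],[-0.566,-0.061,-0.011,-17.2]]]'

```text
time: 1.1
ee_pos: [0.3931, -0.1154, 0.2856]
tcp_rot: [-90.0, -0.0, -106.8]
wrist_force: [0.7, -0.5, 1.0]
opening: 0.0856
```

```bash
python3 -c "
from h import *
plan([.563,.153,.36],-16.5)"
```

```text
t 1.1 pos [ 0.3931 -0.1154  0.2856] rot [ -89.98   -0.   -106.78] q [-16.4 -12.4  -0.2 102.1  -0.   90.4] F [ 0.7  -0.54  0.95] op 0.0856
delta [-0.306  -0.0744  0.0852] turn -0.28
```

Emit:
move_arm --deltas '[[[-0.306,-0.074,0.085,-0.3],[-0.306,-0.074,0.085,-0.3],[-0.306,-0.074,0.085,-0.3],[-0.306,-0.074,0.085,-0.3],[-0.306,-0.074,0.085,-0.3]]]' --claw 0.034

```text
time: 1.6
ee_pos: [0.5233, 0.0905, 0.3424]
tcp_rot: [-90.0, -0.0, -106.5]
wrist_force: [0.8, -0.5, 0.6]
opening: 0.0339
```

Emit:
move_arm --deltas '[[[-0.065,-0.02,0.018,0],[-0.065,-0.02,0.018,0],[-0.065,-0.02,0.018,0],[-0.065,-0.02,0.018,0]]]'

```text
time: 2.0
ee_pos: [0.5584, 0.1457, 0.3614]
tcp_rot: [-90.1, -0.0, -106.4]
wrist_force: [0.4, -0.4, -0.2]
opening: 0.0339
```

```bash
python3 -c "
from h import *
plan([.563,.153,.36],-16.5)
c=snap('wrist','w1'); print(c['T'].round(3).tolist(),c['fx'])
W=pts(c);im=c['color'].astype(int)
bl=(im[...,0]>im[...,2]+50)&(im[...,0]>im[...,1]+40)
rd=im[...,2]>im[...,1]+60
for n,m in(('b',bl),('r',rd)):
    P=W[m];P=P[np.isfinite(P[:,0])]
    print(n,len(P),np.median(P,0) if len(P) else '', np.argwhere(m).mean(0))
"
```

```text
t 2.0 pos [0.5584 0.1457 0.3614] rot [-9.0060e+01 -5.0000e-02 -1.0643e+02] q [ 14.6  15.   36.7 111.7  -0.  121.1] F [ 0.45 -0.41 -0.16] op 0.0339
delta [-0.0083  0.0014  0.0023] turn 0.07
[[0.959, -0.269, -0.088, 0.581], [-0.283, -0.912, -0.297, 0.223], [-0.001, 0.31, -0.951, 0.504], [0.0, 0.0, 0.0, 1.0]] 309.8664080896056
b 7692 [0.86654397 0.14907549 0.04764268] [ 84.92595469 439.41734628]
r 4253 [ 0.77754546 -0.17354826  0.07224438] [258.28155795 421.42562177]
```

View pics/w1.png

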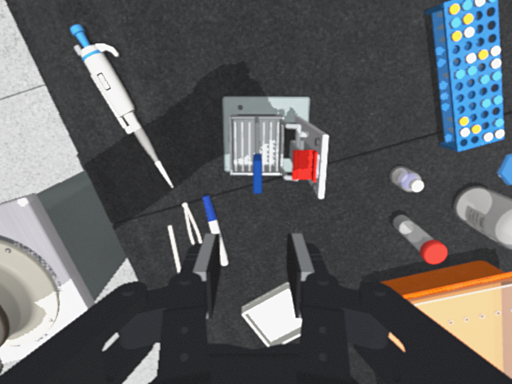

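```bash
cat > m.py <<'E'
from h import *
import sys
c=dict(np.load(sys.argv[1]+'.npz')); W=pts(c);im=c['color'].astype(int)
box=np.zeros(im.shape[:2],bool); box[85:215,215:335]=1
bl=(im[...,0]>im[...,2]+50)&(im[...,0]>im[...,1]+40)&box&(W[...,2]>.2)
rd=(im[...,2]>im[...,1]+60)&box
z=W[...,2]
def fit(m,n):
    P=W[m]; P=P[np.isfinite(P[:,0])]
    print(n,len(P),'mean',P.mean(0).round(4),'z',np.percentile(P[:,2],[2,50,98]).round(4),cv2.minAreaRect(P[:,:2].astype(np.float32)))
fit(bl,'blue'); fit(bl&(z>.243),'blue top'); fit(rd,'red'); fit(rd&(z>np.nanpercentile(z[rd],60)),'red top')
fit(box&(z>.004)&(z<.016)&(im.max(2)>90),'base')
fit(box&(z>.208)&(z<.225)&~bl&~rd,'upright top')
fit(box&(z>.09)&(z<.115),'box top')
E
python3 m.py w1
python3 - <<'E'
from h import *
c=dict(np.load('w1.npz'));cr=c['color'][85:215,215:335]
cv2.imwrite('pics/w1c.png',cv2.resize(cr,None,fx=4.5,fy=4.5,interpolation=cv2.INTER_CUBIC))
E
```

```text
blue 340 mean [0.5638 0.1535 0.2481] z [0.2285 0.2497 0.2512] ((0.563237190246582, 0.15170760452747345), (0.029575549066066742, 0.0069707054644823074), 73.89715576171875)
blue top 306 mean [0.5634 0.1522 0.2497] z [0.2471 0.2498 0.2512] ((0.5632241368293762, 0.1516624093055725), (0.029481451958417892, 0.0069707054644823074), 73.89715576171875)
red 743 mean [0.6089 0.1369 0.2027] z [0.1663 0.2047 0.2147] ((0.6092863082885742, 0.10444857180118561), (0.02958771027624607, 0.10176625102758408), 2.2755627632141113)
red top 297 mean [0.6089 0.1386 0.2086] z [0.2051 0.2064 0.2152] ((0.6081419587135315, 0.1382623016834259), (0.029649613425135612, 0.02186487801373005), 74.76692199707031)
base 2066 mean [0.5834 0.1773 0.0102] z [0.0076 0.0102 0.0124] ((0.5604993104934692, 0.11211305856704712), (0.2073742151260376, 0.13538026809692383), 67.8360824584961)
upright top 583 mean [0.6191 0.1376 0.2139] z [0.2084 0.2147 0.2176] ((0.5938512682914734, 0.14150618016719818), (0.06353023648262024, 0.07066643238067627), 74.92606353759766)
box top 1321 mean [0.5665 0.1532 0.1043] z [0.0916 0.105  0.1111] ((0.5786310434341431, 0.14722049236297607), (0.07655337452888489, 0.10037487000226974), 73.39509582519531)
```

View pics/w1c.png

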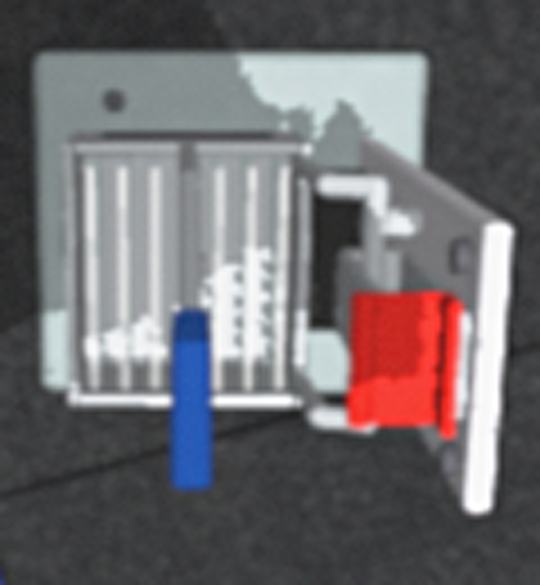

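```bash
python3 -c "
from h import *
plan([.5632,.1517,.27],-15.5)"
```

```text
t 2.05 pos [0.5581 0.1452 0.3618] rot [-9.0040e+01 -3.0000e-02 -1.0648e+02] q [ 14.6  14.9  36.6 111.7  -0.  121.1] F [-0.12 -0.53  0.23] op 0.0341
delta [-0.0078  0.0918  0.0031] turn -0.98
```

Emit:
move_arm --deltas '[[[-0.0078,0.03,0.003,-1],[-0.0078,0.06,0.003,-1],[-0.0078,0.092,0.003,-1],[-0.0078,0.092,0.003,-1]]]' --claw 0.028

```text
time: 2.45
ee_pos: [0.5614, 0.1506, 0.2659]
tcp_rot: [-90.3, -0.2, -105.6]
wrist_force: [0.2, 0.1, -0.4]
opening: 0.028
```

```bash
python3 -c "
from h import *
plan([.5632,.1517,.217],-15.5)
c=snap('wrist','w2'); W=pts(c);im=c['color'].astype(int)
m=(im[...,0]>im[...,2]+50)&(im[...,0]>im[...,1]+40)&(W[...,2]>.243)&(abs(W[...,0]-.563)<.05)&(abs(W[...,1]-.152)<.05)
P=W[m];print(len(P),P.mean(0) if len(P) else '', cv2.minAreaRect(P[:,:2].astype(np.float32)) if len(P) else '')
"
```

```text
t 2.45 pos [0.5614 0.1506 0.2659] rot [ -90.35   -0.21 -105.56] q [ 15.   10.8  20.5 100.   -0.  120.6] F [ 0.21  0.13 -0.41] op 0.028
delta [-0.0018  0.0488  0.0018] turn -0.06
701 [0.56368706 0.15314923 0.24971938] ((0.5515668988227844, 0.15539653599262238), (0.029652398079633713, 0.032739099115133286), 73.23336791992188)
```

View pics/w2.png

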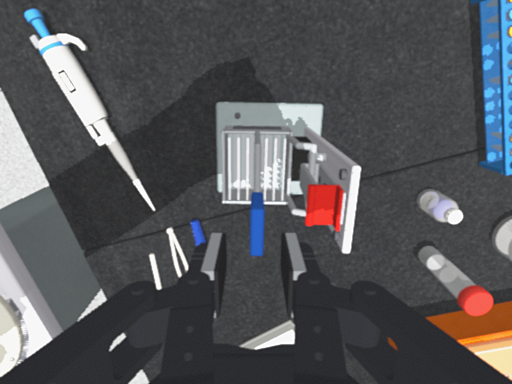

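Emit:
move_arm --deltas '[[[-0.001,0.02,0.001,0],[-0.001,0.04,0.001,0],[-0.001,0.052,0.001,0],[-0.001,0.052,0.001,0],[-0.001,0.052,0.001,0]]]'

```text
time: 3.0
ee_pos: [0.565, 0.1528, 0.2198]
tcp_rot: [-89.9, 0.0, -105.5]
wrist_force: [-0.1, 0.5, 0.1]
opening: 0.028
```

```bash
python3 -c "
from h import *
plan([.5632,.1517,.217],-15.5)"
```

```text
t 3.0 pos [0.565  0.1528 0.2198] rot [-8.9920e+01  5.0000e-02 -1.0549e+02] q [ 15.1   9.6  13.9  94.2  -0.  120.6] F [-0.12  0.49  0.12] op 0.028
delta [ 0.0015  0.0028 -0.0014] turn 0.01
```

Emit:
move_arm --deltas '[[[0.001,0.002,-0.0013,0],[0.001,0.002,-0.0013,0],[0.001,0.002,-0.0013,0]]]'

```text
time: 3.3
ee_pos: [0.5633, 0.1524, 0.2167]
tcp_rot: [-90.0, 0.0, -105.5]
wrist_force: [0.0, 0.4, 0.4]
opening: 0.0279
```

Emit:
move_arm --deltas '[[[0,0,0,0],[0,0,0,0],[0,0,0,0],[0,0,0,0]]]' --claw 0.006 --newtons 30

```text
time: 3.7
ee_pos: [0.5634, 0.1521, 0.2164]
tcp_rot: [-90.0, -0.0, -105.5]
wrist_force: [2.2, -2.2, 3.7]
opening: 0.0072
```

```bash
python3 -c "
from h import *
plan([.5632,.1517,.217],-15.5)"
```

```text
t 3.7 pos [0.5634 0.1521 0.2164] rot [-8.996e+01 -1.000e-02 -1.055e+02] q [ 15.1   9.3  13.2  93.9  -0.  120.6] F [ 2.23 -2.2   3.68] op 0.0072
delta [ 0.0004 -0.0006 -0.0001] turn 0.0
```

Emit:
move_arm --deltas '[[[0,0,0,0],[0,0,0,0],[0,0,0,0],[0,0,0,0]]]' --claw 0.0 --newtons 95

```text
time: 4.1
ee_pos: [0.5634, 0.1523, 0.2164]
tcp_rot: [-90.0, 0.0, -105.5]
wrist_force: [3.7, -2.6, 3.0]
opening: 0.0069
```

```bash
python3 -c "
from h import *
plan([.5632,.1517,.217],-15.5); print(get_obs()['torque'])"
```

```text
t 4.1 pos [0.5634 0.1523 0.2164] rot [-8.9960e+01  1.0000e-02 -1.0548e+02] q [ 15.1   9.3  13.2  93.9  -0.  120.6] F [ 3.72 -2.61  3.03] op 0.0069
delta [ 0.0006 -0.0006 -0.    ] turn 0.02
[-0.58032913 -0.53385408 -0.20975003]
```

Emit:
move_arm --deltas '[[[0,-0.001,0.0005,0],[0,-0.002,0.0005,0],[0,-0.003,0.001,0],[0,-0.004,0.001,0],[0,-0.004,0.001,0]]]'

```text
time: 4.6
ee_pos: [0.5638, 0.1522, 0.2199]
tcp_rot: [-90.1, -0.0, -105.5]
wrist_force: [1.2, -1.5, -5.7]
opening: 0.0065
```

Emit:
move_arm --deltas '[[[0,-0.001,0,0],[0,-0.002,0,0],[0,-0.003,0,0],[0,-0.004,0,0],[0,-0.005,0,0]]]'

```text
time: 5.1
ee_pos: [0.5642, 0.1522, 0.2257]
tcp_rot: [-90.0, 0.0, -105.5]
wrist_force: [-0.2, -0.0, -2.9]
opening: 0.0068
```

```bash
python3 -c "
from h import *
plan([.5634,.1523,.2264],-15.5); print(get_obs()['torque'])"
```

```text
t 5.1 pos [0.5642 0.1522 0.2257] rot [-8.9970e+01  2.0000e-02 -1.0546e+02] q [ 15.1   9.6  14.6  94.9   0.  120.6] F [-0.15 -0.   -2.86] op 0.0068
delta [ 0.0001 -0.0007 -0.0008] turn 0.04
[0.00090852 0.01266757 0.01150477]
```

Emit:
move_arm --deltas '[[[0,-0.002,0.0005,0],[0,-0.004,0.001,0],[0,-0.006,0.001,0],[0,-0.008,0.001,0],[0,-0.01,0.001,0]]]'

```text
time: 5.6
ee_pos: [0.5651, 0.1518, 0.2354]
tcp_rot: [-90.0, 0.0, -105.5]
wrist_force: [-0.6, -0.3, -3.1]
opening: 0.0068
```

Emit:
move_arm --deltas '[[[0,-0.002,0,0],[0,-0.004,0,0],[0,-0.006,0,0],[0,-0.008,0,0],[0,-0.009,0,0]]]'

```text
time: 6.1
ee_pos: [0.5652, 0.1518, 0.2444]
tcp_rot: [-90.0, 0.0, -105.5]
wrist_force: [-0.1, -0.6, -2.5]
opening: 0.0067
```

```bash
python3 - <<'E'
from h import *
plan([.5642,.1522,.2547],-15.5); print(get_obs()['torque'])
c=snap('scene','s3'); S=pts(c); h=c['color'].astype(int)
m=np.zeros(h.shape[:2],bool);m[150:235,190:245]=1
rd=m&(h[...,2]>h[...,1]+60); print('red z',np.sort(S[rd][:,2]).round(3))
cr=c['color'][135:215,190:250]
cv2.imwrite('pics/s3c.png',cv2.resize(cr,None,fx=7,fy=7,interpolation=cv2.INTER_CUBIC))
E
```

```text
t 6.1 pos [0.5652 0.1518 0.2444] rot [-8.9990e+01  1.0000e-02 -1.0548e+02] q [ 15.   10.3  17.4  97.1   0.  120.5] F [-0.05 -0.64 -2.52] op 0.0067
delta [-0.0001 -0.0103 -0.001 ] turn 0.02
[-0.00018639 -0.01350893  0.02921303]
red z [0.201 0.201 0.201 0.202 0.203 0.203 0.203 0.203 0.203 0.204 0.204 0.204
 0.204 0.204 0.205 0.205 0.205 0.205 0.205 0.205 0.205 0.206 0.207 0.208
 0.209 0.209 0.21  0.216 0.216]
```

View pics/s3c.png

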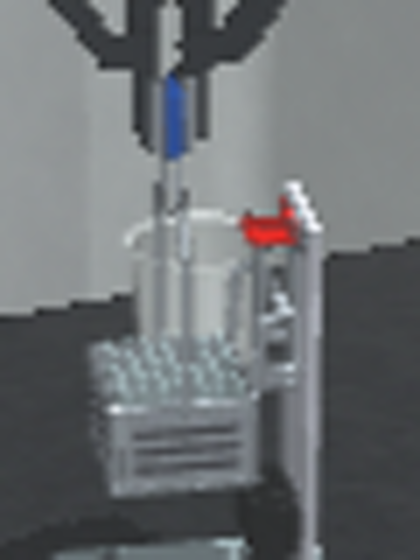

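Emit:
move_arm --deltas '[[[0,-0.002,0,0],[0,-0.004,0,0],[0,-0.006,0,0],[0,-0.008,0,0],[0,-0.01,0,0]]]'

```text
time: 6.65
ee_pos: [0.5651, 0.1518, 0.2544]
tcp_rot: [-90.0, 0.0, -105.5]
wrist_force: [0.1, 0.1, -2.5]
opening: 0.0066
```

Emit:
move_arm --deltas '[[[0,-0.001,0,0],[0,-0.002,0,0],[0,-0.003,0,0],[0,-0.003,0,0],[0,-0.003,0,0]]]'

```text
time: 7.15
ee_pos: [0.5651, 0.1518, 0.2572]
tcp_rot: [-90.0, 0.0, -105.5]
wrist_force: [-0.5, 0.1, -2.3]
opening: 0.0061
```

```bash
python3 - <<'E'
from h import *
plan([.5652,.1518,.2574],-15.5); print(get_obs()['torque'])
E
```

```text
t 7.15 pos [0.5651 0.1518 0.2572] rot [ -90.      0.   -105.48] q [ 15.   10.7  19.3  98.6   0.  120.5] F [-0.54  0.06 -2.32] op 0.0061
delta [-0.     -0.0002  0.0001] turn 0.02
[ 0.00781437  0.02462527 -0.0071904 ]
```

Emit:
move_arm --deltas '[[[0,-0.001,0,0],[0,-0.002,0,0],[0,-0.002,0,0],[0,-0.002,0,0]]]'

```text
time: 7.55
ee_pos: [0.5651, 0.1518, 0.2592]
tcp_rot: [-90.0, 0.0, -105.5]
wrist_force: [0.5, -0.4, -2.7]
opening: 0.0067
```

Emit:
move_arm --deltas '[[[0,-0.001,0,0],[0,-0.002,0,0],[0,-0.002,0,0],[0,-0.002,0,0]]]'

```text
time: 7.95
ee_pos: [0.5651, 0.1518, 0.2612]
tcp_rot: [-90.0, -0.0, -105.5]
wrist_force: [-0.4, -0.7, -1.8]
opening: 0.0065
```

```bash
python3 - <<'E'
from h import *
plan([.5652,.1518,.2574],-15.5); print(get_obs()['torque'])
E
```

```text
t 7.95 pos [0.5651 0.1518 0.2612] rot [ -90.     -0.   -105.48] q [ 15.   10.8  19.9  99.1  -0.  120.5] F [-0.4  -0.66 -1.82] op 0.0065
delta [-0.      0.0038  0.0001] turn 0.02
[ 0.05596618  0.03396373 -0.00650037]
```

Emit:
move_arm --deltas '[[[0,-0.001,0,0],[0,-0.0015,0,0],[0,-0.0015,0,0]]]'

```text
time: 8.25
ee_pos: [0.5651, 0.1518, 0.2628]
tcp_rot: [-90.0, 0.0, -105.5]
wrist_force: [-0.5, 0.1, -2.4]
opening: 0.0069
```

Emit:
move_arm --deltas '[[[0,-0.001,0,0],[0,-0.0015,0,0],[0,-0.0015,0,0]]]'

```text
time: 8.55
ee_pos: [0.5651, 0.1518, 0.2643]
tcp_rot: [-90.0, 0.0, -105.5]
wrist_force: [0.3, 0.2, -2.6]
opening: 0.0068
```

```bash
python3 - <<'E'
from h import *
plan([.5652,.1518,.2574],-15.5); print(get_obs()['torque'])
E
```

```text
t 8.55 pos [0.5651 0.1518 0.2643] rot [-8.9990e+01  1.0000e-02 -1.0548e+02] q [ 15.   10.9  20.4  99.5   0.  120.5] F [ 0.35  0.19 -2.6 ] op 0.0068
delta [-0.      0.0069  0.0001] turn 0.02
[ 0.01089084 -0.01037712 -0.00029812]
```

Emit:
move_arm --deltas '[[[0,-0.001,0,0],[0,-0.0015,0,0],[0,-0.0015,0,0]]]'

```text
time: 8.85
ee_pos: [0.5652, 0.1518, 0.2658]
tcp_rot: [-90.0, 0.0, -105.5]
wrist_force: [0.1, 0.3, -3.1]
opening: 0.0073
```

Emit:
move_arm --deltas '[[[0,-0.001,0,0],[0,-0.0015,0,0],[0,-0.0015,0,0]]]'

```text
time: 9.15
ee_pos: [0.5651, 0.1518, 0.2673]
tcp_rot: [-90.0, 0.0, -105.5]
wrist_force: [-0.5, 0.5, -2.5]
opening: 0.0068
```

Emit:
move_arm --deltas '[[[0,-0.001,0,0],[0,-0.0015,0,0],[0,-0.0015,0,0]]]'

```text
time: 9.45
ee_pos: [0.5651, 0.1518, 0.2686]
tcp_rot: [-90.0, -0.0, -105.5]
wrist_force: [-0.7, 0.0, -3.6]
opening: 0.0068
```

```bash
python3 - <<'E'
from h import *
plan([.5652,.1518,.2574],-15.5); print(get_obs()['torque'])
E
```

```text
t 9.45 pos [0.5651 0.1518 0.2686] rot [-9.0010e+01 -1.0000e-02 -1.0548e+02] q [ 15.   11.1  21.  100.   -0.  120.5] F [-0.68  0.04 -3.6 ] op 0.0068
delta [-0.0001  0.0112  0.0001] turn 0.02
[0.02204189 0.03232529 0.07408316]
```

Emit:
move_arm --deltas '[[[0,-0.001,0,0],[0,-0.001,0,0],[0,-0.001,0,0]]]'

```text
time: 9.75
ee_pos: [0.5651, 0.1518, 0.2695]
tcp_rot: [-90.0, -0.0, -105.5]
wrist_force: [1.1, 0.0, -6.2]
opening: 0.0066
```

```bash
python3 - <<'E'
from h import *
plan([.5652,.1518,.2574],-15.5); print(get_obs()['torque'])
E
```

```text
t 9.75 pos [0.5651 0.1518 0.2695] rot [-9.0020e+01 -1.0000e-02 -1.0548e+02] q [ 15.   11.1  21.2 100.1  -0.  120.5] F [ 1.13  0.02 -6.16] op 0.0066
delta [-0.      0.0121  0.0001] turn 0.02
[ 0.01738202 -0.1029865   0.03620156]
```

Emit:
move_arm --deltas '[[[0,-0.001,0,0],[0,-0.002,0,0],[0,-0.003,0,0],[0,-0.004,0,0],[0,-0.004,0,0]]]'

```text
time: 10.25
ee_pos: [0.5651, 0.1518, 0.2738]
tcp_rot: [-90.0, -0.0, -105.5]
wrist_force: [0.8, -1.3, -6.1]
opening: 0.0069
```

Emit:
move_arm --deltas '[[[0,-0.001,0,0],[0,-0.002,0,0],[0,-0.003,0,0],[0,-0.003,0,0],[0,-0.003,0,0]]]'

```text
time: 10.75
ee_pos: [0.5651, 0.1518, 0.2766]
tcp_rot: [-90.0, -0.0, -105.5]
wrist_force: [0.6, -0.8, -7.8]
opening: 0.0066
```

```bash
python3 - <<'E'
from h import *
plan([.5651,.1518,.277],-15.5); print(get_obs()['torque'])
E
```

```text
t 10.75 pos [0.5651 0.1518 0.2766] rot [-9.0000e+01 -1.0000e-02 -1.0548e+02] q [ 15.   11.4  22.3 101.   -0.  120.5] F [ 0.64 -0.82 -7.81] op 0.0066
delta [-0.     -0.0004 -0.    ] turn 0.02
[-0.04501161 -0.08670255  0.07044456]
```

Emit:
move_arm --deltas '[[[0,-0.0003,-0.001,0],[0,-0.0003,-0.002,0],[0,-0.0003,-0.003,0],[0,-0.0003,-0.004,0]]]'

```text
time: 11.15
ee_pos: [0.5613, 0.1529, 0.277]
tcp_rot: [-90.0, 0.0, -105.5]
wrist_force: [3.8, -1.2, -6.8]
opening: 0.0067
```

Emit:
move_arm --deltas '[[[0,0,-0.001,0],[0,0,-0.002,0],[0,0,-0.003,0],[0,0,-0.004,0]]]'

```text
time: 11.55
ee_pos: [0.5573, 0.1539, 0.277]
tcp_rot: [-90.0, 0.0, -105.5]
wrist_force: [2.7, -0.7, -7.1]
opening: 0.0066
```

```bash
python3 - <<'E'
from h import *
plan([.5651,.1518,.277],-15.5); print(get_obs()['torque'])
E
```

```text
t 11.55 pos [0.5573 0.1539 0.277 ] rot [ -90.      0.   -105.48] q [ 15.4  10.3  21.2 100.8  -0.  120.9] F [ 2.68 -0.74 -7.11] op 0.0066
delta [-0.      0.      0.0081] turn 0.02
[-0.15985009 -0.66440376  0.01517496]
```

Emit:
move_arm --deltas '[[[0,0,-0.001,0],[0,0,-0.002,0],[0,0,-0.003,0],[0,0,-0.004,0]]]'

```text
time: 11.95
ee_pos: [0.5534, 0.155, 0.277]
tcp_rot: [-90.0, -0.0, -105.5]
wrist_force: [1.6, -0.9, -7.4]
opening: 0.0067
```

Emit:
move_arm --deltas '[[[0,0,-0.0015,0],[0,0,-0.003,0],[0,0,-0.0045,0],[0,0,-0.006,0]]]'

```text
time: 12.35
ee_pos: [0.5478, 0.1567, 0.2777]
tcp_rot: [-89.9, 0.0, -105.5]
wrist_force: [-0.7, -0.2, -2.6]
opening: 0.0068
```

```bash
python3 - <<'E'
from h import *
plan([.5651,.1518,.277],-15.5); print(get_obs()['torque'])
E
```

```text
t 12.35 pos [0.5478 0.1567 0.2777] rot [-8.9930e+01  3.0000e-02 -1.0547e+02] q [ 16.    9.1  19.8 100.7  -0.  121.4] F [-0.73 -0.18 -2.63] op 0.0068
delta [0.0001 0.0007 0.018 ] turn 0.03
[0.01890297 0.00455    0.02037315]
```

Emit:
move_arm --deltas '[[[0,0,-0.006,0],[0,0,-0.014,0],[0,0,-0.024,0],[0,0,-0.036,0],[0,0,-0.045,0]]]'

```text
time: 12.85
ee_pos: [0.5032, 0.1689, 0.2772]
tcp_rot: [-90.0, 0.0, -105.5]
wrist_force: [-0.9, 0.1, -2.5]
opening: 0.0068
```

```bash
python3 - <<'E'
from h import *
plan([.507,-.196,.277],17.3)
c=snap('top','t4'); W=pts(c); im=c['color']; z=W[...,2]
m=np.zeros(z.shape,bool); m[208:260,298:350]=1
hi=m&(im.min(2)>150); k=cv2.findContours(hi.astype(np.uint8),0,1)[0]; k=max(k,key=cv2.contourArea)
r=cv2.minAreaRect(k); print('px rect',r)
# project rect corners onto rim plane z=.022
ray=lambda u,v,h:(lambda d:(c['T'][:3,3]+d*(h-c['T'][2,3])/d[2]))(c['T'][:3,:3]@np.array([(u-c['cx'])/c['fx'],(v-c['cy'])/c['fy'],1]))
q=np.array([ray(u,v,.022) for u,v in cv2.boxPoints(r)]); print(q.round(4),q.mean(0)); e=q[1]-q[0]; print(np.linalg.norm(e),np.degrees(np.arctan2(e[1],e[0]))%90)
s=snap('scene','s4'); S=pts(s); im=s['color']
m=np.zeros(im.shape[:2],bool); m[258:298,218:280]=1
P=S[m&(S[...,2]>.016)&(S[...,2]<.03)&(im.min(2)>120)]; print('scene rim',len(P),cv2.minAreaRect(P[:,:2].astype(np.float32)))
E
```

```text
t 12.85 pos [0.5032 0.1689 0.2772] rot [-8.9990e+01  1.0000e-02 -1.0546e+02] q [ 18.6   3.6  13.8 100.2   0.  124. ] F [-0.88  0.05 -2.49] op 0.0068
delta [3.507e-01 2.000e-04 1.010e-01] turn -32.76
px rect ((322.5500183105469, 233.64999389648438), (28.144268035888672, 27.195585250854492), 71.56504821777344)
[[ 0.5433 -0.1315  0.022 ]
 [ 0.5737 -0.2294  0.022 ]
 [ 0.4736 -0.2586  0.022 ]
 [ 0.4437 -0.1613  0.022 ]] [ 0.50859277 -0.1952068   0.022     ]
0.10248533740382212 17.26417803925382
scene rim 278 ((0.5087587237358093, -0.19844001531600952), (0.10990225523710251, 0.10797972977161407), 16.990253448486328)
```

Emit:
move_arm --deltas '[[[0.02,0,0.006,-4],[0.055,0,0.016,-8],[0.095,0,0.028,-12],[0.135,0,0.04,-16],[0.175,0,0.051,-20]]]'

```text
time: 13.45
ee_pos: [0.5068, -0.0152, 0.277]
tcp_rot: [-90.0, -0.0, -85.3]
wrist_force: [0.1, -0.6, -2.9]
opening: 0.0069
```

```bash
python3 - <<'E'
from h import *
plan([.5085,-.196,.277],17.1)
E
```

```text
t 13.45 pos [ 0.5068 -0.0152  0.277 ] rot [-8.997e+01 -1.000e-02 -8.529e+01] q [ -1.7   0.3  10.4 100.   -0.   83.6] F [ 0.09 -0.57 -2.93] op 0.0069
delta [ 0.1803  0.     -0.0132] turn -12.39
```

Emit:
move_arm --deltas '[[[0.04,0,-0.003,-4],[0.08,0,-0.006,-8],[0.12,0,-0.009,-12.4],[0.155,0,-0.012,-12.4],[0.18,0,-0.013,-12.4]]]'

```text
time: 13.95
ee_pos: [0.5078, -0.1965, 0.2769]
tcp_rot: [-90.0, -0.0, -73.1]
wrist_force: [0.5, 0.4, -2.8]
opening: 0.0072
```

Emit:
move_arm --deltas '[[[0,0.015,0,0],[0,0.03,0,0],[0,0.045,0,0],[0,0.055,0,0],[0,0.055,0,0]]]'

```text
time: 14.45
ee_pos: [0.5076, -0.194, 0.2206]
tcp_rot: [-90.1, 0.1, -73.1]
wrist_force: [-0.0, 0.8, -2.4]
opening: 0.0068
```

```bash
python3 - <<'E'
from h import *
plan([.5085,-.196,.1604],17.1)
snap('wrist','w5')
s=snap('scene','s5'); cr=s['color'][190:310,190:300]
cv2.imwrite('pics/w5s.png',np.hstack([cv2.imread('pics/w5.png')[:,100:460],cv2.resize(cr,(352,384),interpolation=cv2.INTER_CUBIC)]))
E
```

```text
t 14.45 pos [ 0.5076 -0.194   0.2206] rot [-9.010e+01  7.000e-02 -7.307e+01] q [-20.9   4.    7.8  94.   -0.   52.2] F [-0.02  0.77 -2.37] op 0.0068
delta [0.0023 0.0602 0.0004] turn -0.17
```

View pics/w5s.png

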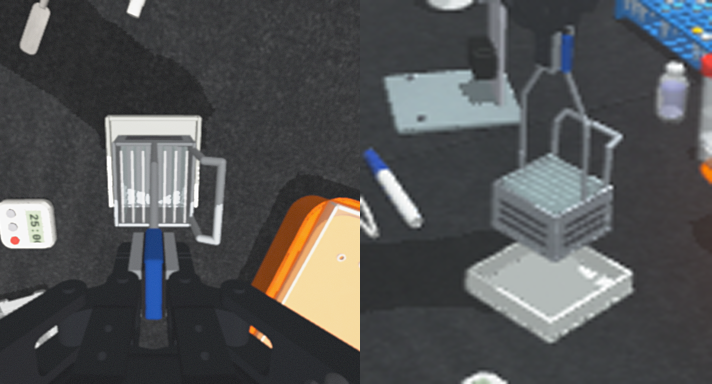

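Emit:
move_arm --deltas '[[[0.001,0.01,0,0],[0.0015,0.02,0,0],[0.0015,0.03,0,0],[0.0015,0.04,0,0],[0.0015,0.045,0,0]]]'

```text
time: 15.05
ee_pos: [0.5081, -0.1954, 0.1754]
tcp_rot: [-90.1, 0.1, -73.1]
wrist_force: [-0.7, 0.1, -2.3]
opening: 0.0067
```

Emit:
move_arm --deltas '[[[0,0.002,0,0],[0,0.004,0,0],[0,0.006,0,0],[0,0.008,0,0],[0,0.01,0,0]]]'

```text
time: 15.55
ee_pos: [0.5086, -0.1956, 0.1671]
tcp_rot: [-90.0, -0.0, -73.1]
wrist_force: [0.5, 0.3, -2.8]
opening: 0.0066
```

Emit:
move_arm --deltas '[[[0,0.001,0,0],[0,0.002,0,0],[0,0.002,0,0]]]'

```text
time: 15.85
ee_pos: [0.5085, -0.1955, 0.1649]
tcp_rot: [-90.0, 0.0, -73.1]
wrist_force: [-0.3, 0.9, -3.2]
opening: 0.0064
```

```bash
python3 - <<'E'
from h import *
plan([.5085,-.196,.1604],17.1)
E
```

```text
t 15.85 pos [ 0.5085 -0.1955  0.1649] rot [-9.001e+01  1.000e-02 -7.308e+01] q [-21.    3.4   1.1  87.7   0.   52. ] F [-0.32  0.87 -3.22] op 0.0064
delta [ 0.0004  0.0045 -0.0001] turn -0.18
```

Emit:
move_arm --deltas '[[[0,0.001,0,0],[0,0.002,0,0],[0,0.002,0,0]]]'

```text
time: 16.15
ee_pos: [0.5085, -0.1955, 0.1628]
tcp_rot: [-90.0, 0.0, -73.1]
wrist_force: [0.5, -0.5, -3.1]
opening: 0.0062
```

Emit:
move_arm --deltas '[[[0,0.001,0,0],[0,0.0015,0,0],[0,0.0015,0,0]]]'

```text
time: 16.45
ee_pos: [0.5085, -0.1956, 0.1614]
tcp_rot: [-90.0, 0.0, -73.1]
wrist_force: [-0.3, 0.2, -2.7]
opening: 0.0066
```

Emit:
move_arm --deltas '[[[0,0.001,0,0],[0,0.001,0,0],[0,0.001,0,0]]]'

```text
time: 16.75
ee_pos: [0.5087, -0.1956, 0.1609]
tcp_rot: [-90.0, -0.0, -73.1]
wrist_force: [0.7, 0.1, 2.3]
opening: 0.007
```

Emit:
move_arm --deltas '[[[0,0.0005,0,0],[0,0.0005,0,0],[0,0.0005,0,0]]]'

```text
time: 17.05
ee_pos: [0.5089, -0.1956, 0.1609]
tcp_rot: [-89.9, -0.0, -73.1]
wrist_force: [0.2, 1.8, 5.7]
opening: 0.0067
```

Emit:
move_arm --deltas '[[[0,0,0,0],[0,0,0,0],[0,0,0,0],[0,0,0,0],[0,0,0,0]]]' --claw 0.034 --newtons 30

```text
time: 17.55
ee_pos: [0.5085, -0.1956, 0.1598]
tcp_rot: [-90.0, 0.0, -73.1]
wrist_force: [-0.2, -0.5, 0.7]
opening: 0.0343
```

Emit:
move_arm --deltas '[[[0,-0.005,0,0],[0,-0.015,0,0],[0,-0.03,0,0],[0,-0.05,0,0],[0,-0.08,0,0]]]'

```text
time: 18.05
ee_pos: [0.5081, -0.1954, 0.2405]
tcp_rot: [-90.1, 0.1, -73.1]
wrist_force: [-0.4, 0.2, 0.1]
opening: 0.0338
```

Emit:
move_arm --deltas '[[[0,-0.04,0,0],[0,-0.07,0,0],[0,-0.07,0,0],[0,-0.07,0,0]]]'

```text
time: 18.45
ee_pos: [0.5089, -0.1957, 0.3111]
tcp_rot: [-89.9, -0.1, -73.1]
wrist_force: [-0.3, 0.2, -0.2]
opening: 0.0337
```

```bash
python3 - <<'E'
from h import *
plan([.5085,-.196,.1604],17.1)
c=snap('wrist','w6'); W=pts(c);im=c['color'].astype(int)
m=(im[...,0]>im[...,2]+50)&(im[...,0]>im[...,1]+40)&(W[...,2]>.16)&(abs(W[...,0]-.508)<.05)&(abs(W[...,1]+.196)<.05)
P=W[m&(W[...,2]>.185)];print(len(P),P.mean(0),np.percentile(P[:,2],[2,98]),cv2.minAreaRect(P[:,:2].astype(np.float32)))
s=snap('scene','s6'); cr=s['color'][140:310,150:320]
cv2.imwrite('pics/w6s.png',np.hstack([cv2.imread('pics/w6.png')[:,80:470],cv2.resize(cr,(384,384),interpolation=cv2.INTER_CUBIC)]))
E
```

```text
t 18.45 pos [ 0.5089 -0.1957  0.3111] rot [-8.991e+01 -7.000e-02 -7.308e+01] q [-21.    6.9  21.3 104.2  -0.   52. ] F [-0.31  0.2  -0.17] op 0.0337
delta [ 0.      0.1507 -0.0007] turn -0.18
293 [ 0.50993329 -0.19534013  0.19385307] [0.18811915 0.19550753] ((0.5103653073310852, -0.196101576089859), (0.007157492451369762, 0.02997809275984764), 16.731412887573242)
```

View pics/w6s.png

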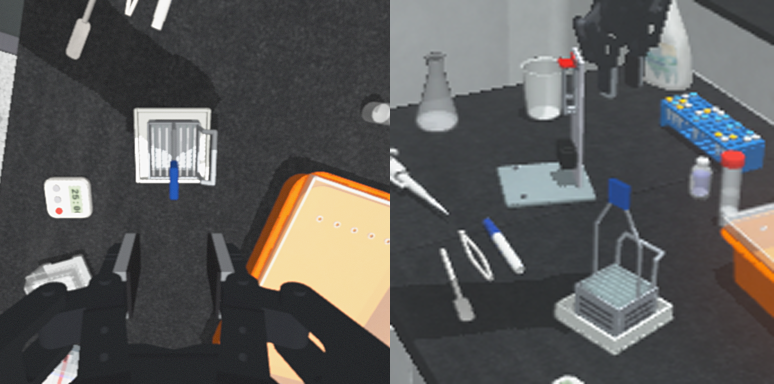

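The basket stands square in the dish, with its plate top at z ≈ 0.194 m (0.004 floor + 0.190). The robot is clear of everything, so I'm handing in.

```bash
python3 -c "
from h import *
print(job_done())"
```

```text
the job is handed in; nothing more can be done
None
```

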